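# Find the high spot of a saw-wheel tyre

### The arm

A 6-joint arm with a two-finger parallel gripper is mounted at the origin on the work surface. World frame = base frame: x ahead of the robot, y to its left, z up, the work surface at z = 0. Lengths are in m, angles in rad, forces in N, time in s.
With the tool pointing down it reaches from about 0.225 to 0.875 m from the base axis. Payload 3.4 kg.
Tool frame: the origin (TCP) lies at the very end of the fingers, on their centre line; the grasp point (between the pads) lies 19 mm behind it; z points along the fingers, y is the direction in which the jaws open and shut (so a half turn about z gives the same grasp; the last joint's range is limited). The gripper opens to 85 mm and grips with 20 to 120 N. Pads are 22 mm wide; open, the fingers measure 114 mm over their backs; the gripper's body (76 mm by 85 mm) begins 54 mm behind the grasp point. The pads swing forward as they close: fully open they stand 13 mm farther back than shut.
Start: joints at [0.996, 0.276, 1.505, -0, 1.361, -0.121], TCP at [0.252, 0.517, 0.231] pointing down, gripper open.
Joint ranges: [-2.89, 2.89], [-0.75, 2.08], [0.22, 2.7], [-1.18, 4.32], [0.11, 2.71], [-2.7, 2.7]. Speed limits (rad/s): [2.57, 2.57, 3.14, 3.14, 3.14, 3.14].

### API

Orientations are given as a unit quaternion [w, x, y, z].
In Python, from rig import get_state, get_image, calibration, sign_off gives the robot as it stands. The module is installed in compiled form; this text tells all that it offers.
- The arm moves only by the tool drive_tool, never from a script. Its argument "targets" is one flat list of numbers, 7 for each row, row after row: the turn, a rotation vector about the tool's x, y, z in degrees, then the shift along the tool's x, y, z in mm, then the opening, from 0 (shut) to 1 (fully open). In form: [wx, wy, wz, tx, ty, tz, fingers, wx, wy, wz, tx, ty, tz, fingers, ...]. A call has 1 to 12 rows; each row shifts and turns the commanded pose from where the row before left it, along the tool's axes as they then stand; what a row does not reach is not made up. A row lasts 1/8 s, in which the tool goes at most 62.5 mm and 10.7 degrees, less where a joint would pass 70% of its speed; a pose out of reach is approached as far as the arm can. A call is refused whole if a number of a shift passes 62.5 or a number of a turn 10.7, either way. A call with a gripper value outside its range is refused whole. The fingers move at their own pace and stop on an object; "grip_force" is the grip in N (left out, the last holds). Time passes only in rows, so rows that do not move let the fingers close. It gives the time, the measured TCP pose, the force and the opening at its end, in the units of the state.
- get_state(): the state, without advancing time (a new reading comes with each control period).
- get_image(name): name is "scene" or "top"; returns the picture (384x512x3 uint8, red, green, blue); there is no depth.
- calibration(name): a dict with "mtx" (3x3 intrinsics, pixels), "distortion" ([k1, k2, p1, p2, k3] as OpenCV has them; the pictures are not rectified), "world_to_cam" (4x4, takes a point from world to camera coordinates). Camera axes: x right, y down, z forward; pixel columns grow to the right and rows downward; lengths in m; the calibration is good to about 2 mm. A picture is of the moment at which its call begins. calibration takes no time and is no camera call.
- sign_off(): hands the job in, once; it reports no verdict.
The state is a dict: "clock": time; "qpos": joint angles; "qd": joint speeds; "effort": joint torques, N m; "position": TCP position; "ee_rot": TCP orientation; "contact_force": force on the tool from outside, world axes, zero at the start; "moment": the same for the moment, N m; "width": finger opening in m.
Only numpy, scipy, OpenCV 4.12 (cv2) and the standard library are available. Lean on these libraries where they do the work, as an engineer would, in place of code of your own. Each camera call takes 0.05 s, during which the arm holds its last target.

### The job

Gently slide the red feeler gauge in by its black knob until it stops at the end of its rails. Then lead the wheel slowly round by its crank knob to find, by its drag on the feeler pin, the one highest spot of the hidden tyre, and let go with the wheel standing still and that spot pressing squarely on the pin. The tyre also has a lesser lump, which is not the one wanted; leave the other things on the bench where they are.

Things in the scene. Friction and masses are not known exactly. Their poses are not given: they have to be found in the camera images.
- stand: Green truing stand fixed to the bench; plate 190 x 360 x 18 mm. Origin on the wheel's upright axis at bench height; z is up, and +y points from the wheel's axis to the gauge, which slides along y.
- wheel: Aluminium saw wheel lying flat on the stand, 236 mm across, top face 66 mm above the bench, turning about its upright axis (its z) without stops; bearing friction 0.10 N m; it stays where left. Origin on the axis, 30 mm above the bench; +x points to the crank knob. On top a blue crank bar, upper face 76 mm above the bench, and a dark boss up to 84 mm.
- axle (a point): Wheel axis, 84 mm up. The rubber tyre is hidden between the flanges. Its high spot stands 3 mm proud, fading out about 0.38 rad either side of the peak; a lesser lump stands 1.5 mm proud over 0.28 rad, its peak 2.4 rad counterclockwise (from above) of the high spot; the rest clears the pin. Where on the wheel the high spot lies is unknown and differs each time; it never starts at the pin.
- crank_grip (a point): Grip point of the brown crank knob: upright cylinder, 22 mm diameter, 76 to 126 mm above the bench, 70 mm from the wheel's axis; the point is 106 mm above the bench. It spins freely on its pin, so a gripper can hold it without turning. Moving, about 2 N along the path turns the wheel, up to 6 N over the lesser lump and 11 N over the high spot, most near the peak; just stopped, about half is left.
- gauge: Red gauge carriage, block 56 x 60 x 40 mm on two rails, top 59 mm above the bench. Origin under its centre, 19 mm above the bench; +y as the stand's. It slides along the stand's y with 17 N of friction and stays where left; fully in, against the stop, its origin is 175 mm from the wheel's axis; it starts 25 to 45 mm farther out.
- gauge_grip (a point): Grip point on the axis of the gauge's black knob: upright cylinder, 22 mm diameter, 59 to 104 mm above the bench, mid-block; the point is 89 mm above the bench. Below it a sprung feeler pin with a yellow collar points to the wheel, its brass tip 65 mm from the gauge's origin; a lump pushes it back, pressing with about 10 N at the high spot's peak, 5 N at the lesser lump's, nothing elsewhere.
- paint_tin: Blue paint tin, 80 mm diameter, 90 mm high, standing loose on the bench; origin under its centre.
- screw_cup: White plastic cup, 66 mm diameter, 50 mm high, standing loose; origin under its centre.
- screwdriver: Screwdriver with orange handle, lying loose on the bench; origin under its middle.

How it is judged:
On the way:
1. the gauge is fully in against its stop (y of gauge_grip in the frame of stand below 0.177 m), for 0.2 s.
At the end, for the whole second after the job is handed in: the gauge is within 2 mm of its stop, the tyre's high spot presses on the gauge's pin with more than 8.9 N (about 10.1 N at its peak, so the wheel is within about 0.13 rad of it), and the wheel stands still (y of gauge_grip in the frame of stand below 0.177 m and contact force between gauge and wheel above 8.9 N and angular speed of wheel below 0.05 rad/s); the robot touches nothing.
It fails at once if the wheel is spun fast (over 2.5 rad/s) (angular speed of wheel above 2.5 rad/s).
It fails at once if the gauge is slammed (faster than 0.3 m/s) (linear speed of gauge above 0.3 m/s).
It fails at once if a bystander is moved by more than 15 mm (distance of any of paint_tin, screw_cup, screwdriver from where it was at the start of the episode above 0.015 m).
It also fails if it takes over 72 s, if anything falls off the work surface, if the arm or the gripper's body presses on something with over 40 N, if the wrist force passes 120 N, or if a joint passes its speed limit or range.

## Working session

There is one attempt and no reset: what is moved stays moved. The work goes in short steps, Python scripts to look and compute and a tool call to move; the robot and the scene stay as the last step left them, time stands still between calls to the robot, and variables do not carry over. Pictures are saved under pics/ and viewed, and the job is handed in when it is done.

Besides the shell and the picture viewer there is one more tool, called after "Emit:" as name(argument=value, ...) on one line, values as JSON. drive_tool: Moves the arm, as the interface text tells. Its arguments: {"type":"object","properties":{"targets":{"type":"array"},"grip_force":{"type":"number"}},"required":["targets"]}

```bash
mkdir -p pics; python3 - <<'E'
from rig import *
import cv2,numpy as np
for n in("scene","top"):
    im=get_image(n); cv2.imwrite(f"pics/{n}0.png",im[:,:,::-1]); c=calibration(n); print(n,c)
print(get_state())
E
```

```text
scene {'mtx': array([[481.69913586,   0.        , 262.87063143],
       [  0.        , 481.69913586, 192.66389908],
       [  0.        ,   0.        ,   1.        ]]), 'distortion': array([-0.06359667,  0.        ,  0.        ,  0.        ,  0.        ]), 'world_to_cam': array([[-0.70016369,  0.71396281,  0.00528319,  0.45878126],
       [ 0.38799388,  0.38668577, -0.8366211 , -0.11039216],
       [-0.59935928, -0.58372187, -0.54775654,  1.3254277 ],
       [ 0.        ,  0.        ,  0.        ,  1.        ]])}
top {'mtx': array([[349.86832907,   0.        , 251.85204171],
       [  0.        , 349.86832907, 193.82022867],
       [  0.        ,   0.        ,   1.        ]]), 'distortion': array([-0.07240508,  0.        ,  0.        ,  0.        ,  0.        ]), 'world_to_cam': array([[ 0.02292153, -0.99947603,  0.02285308, -0.10014477],
       [-0.98640015, -0.02633125, -0.16223871,  0.59439224],
       [ 0.16275545, -0.01882352, -0.98648687,  0.6485704 ],
       [ 0.        ,  0.        ,  0.        ,  1.        ]])}
{'clock': 0.1, 'qpos': array([ 9.95993348e-01,  2.76528763e-01,  1.50601385e+00,  8.38868182e-06,
        1.36070951e+00, -1.20981098e-01]), 'qd': array([-0.00081538, -0.00080606, -0.00208444, -0.00099346,  0.00196083,
       -0.00085375]), 'effort': array([ 2.39587698e-04, -4.17698765e+01, -2.46404672e+01, -5.67484476e-04,
        5.76539256e-03, -2.38444477e-05]), 'position': array([0.25181311, 0.51639759, 0.23052501]), 'ee_rot': array([-2.86727066e-04,  2.24969505e-01,  9.74365452e-01, -7.78632134e-04]), 'contact_force': array([-1.18225379, -0.19470298,  0.00760239]), 'moment': array([-0.02349906,  0.04616452,  0.0220627 ]), 'width': 0.08539603351831272}
```

View pics/scene0.png

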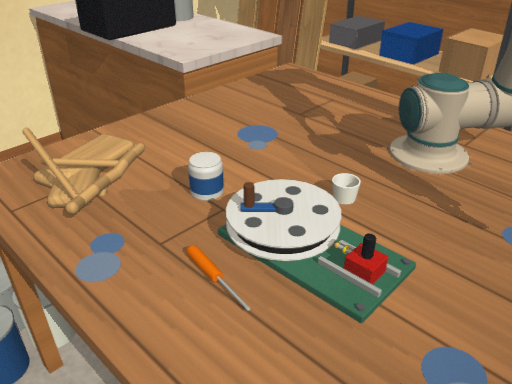

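View pics/top0.png

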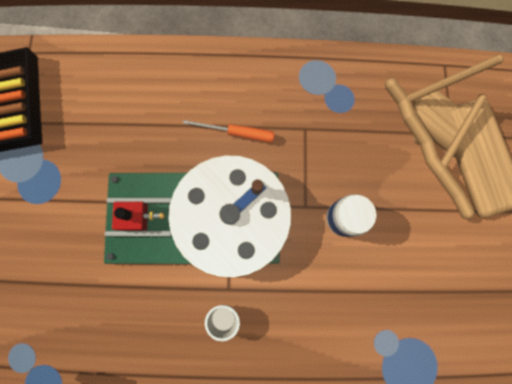

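Scene: crank knob (248,190), black knob (368,245), tin (206,175), cup (346,188), screwdriver (190,250)–(248,308). Top: boss (230,214), crank top (258,185), gauge knob (124,214), gauge to the left (+y world).

```bash
cat > h.py <<'E'
import cv2,numpy as np
from rig import *
def ray(n,uv):
    c=calibration(n); T=c["world_to_cam"]; R=T[:3,:3];t=T[:3,3]
    p=cv2.undistortPoints(np.array([[uv]],float),c["mtx"],c["distortion"])[0,0]
    return -R.T@t, R.T@np.array([p[0],p[1],1])
def onz(n,uv,z):
    o,d=ray(n,uv); return (o+d*(z-o[2])/d[2])
def proj(n,P):
    c=calibration(n);T=c["world_to_cam"]
    return cv2.projectPoints(np.array(P,float).reshape(-1,1,3),cv2.Rodrigues(T[:3,:3])[0],T[:3,3],c["mtx"],c["distortion"])[0][:,0]
E
python3 - <<'E'
from h import *
for n in("scene","top"):
    im=cv2.imread(f"pics/{n}0.png"); hsv=cv2.cvtColor(im,cv2.COLOR_BGR2HSV)
    roi=(215,235,345,345) if 0 else None
    x0,x1,y0,y1=(215,350,170,265) if n=="scene" else (160,300,145,285)
    m=((hsv[:,:,1]<40)&(hsv[:,:,2]>150)).astype(np.uint8); mm=np.zeros_like(m); mm[y0:y1,x0:x1]=m[y0:y1,x0:x1]
    cs,_=cv2.findContours(mm,0,2); c=max(cs,key=cv2.contourArea); h=cv2.convexHull(c)
    if n=="top":
        w=np.array([onz(n,p[0],.066)[:2] for p in h]); (cx,cy),r=cv2.minEnclosingCircle(w.astype(np.float32)); print(n,"wheel",cx,cy,r)
        A=np.c_[2*w,np.ones(len(w))]; s=np.linalg.lstsq(A,(w**2).sum(1),rcond=None)[0];print(s[:2])
    big=cv2.resize(im[150:300,200:420] if n=="scene" else im[140:290,90:310],None,fx=3.6,fy=3.6,interpolation=cv2.INTER_CUBIC)
    cv2.imwrite(f"pics/{n}z.png",big)
for n,l in {"top":[("boss",(230,213.5),.084),("crank",(258,185.5),.126),("gk",(123,213),.104)],"scene":[("boss",(284,204.5),.084),("crank",(248.5,185.5),.126),("gk",(369,237.5),.104)]}.items():
    for a in l: print(n,a[0],onz(n,a[1],a[2]))
E
```

```text
top wheel 0.5530508160591125 -0.032144803553819656 0.1285015195608139
[ 0.55220599 -0.03906149]
top boss [ 0.55250693 -0.04456154  0.084     ]
top crank [ 0.59942249 -0.09453406  0.126     ]
top gk [0.54598938 0.1499984  0.104     ]
scene boss [ 0.56069893 -0.03415188  0.084     ]
scene crank [ 0.60721409 -0.0874669   0.126     ]
scene gk [0.55258072 0.15992915 0.104     ]
```

View pics/scenez.png

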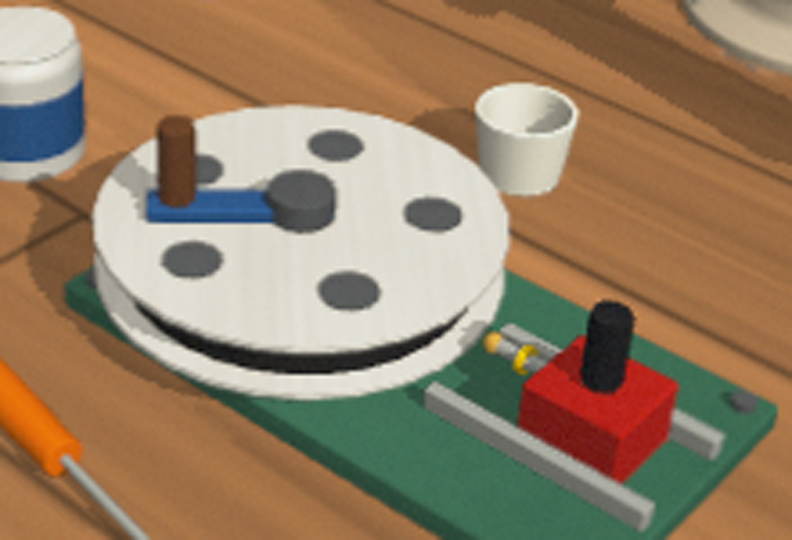

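View pics/topz.png

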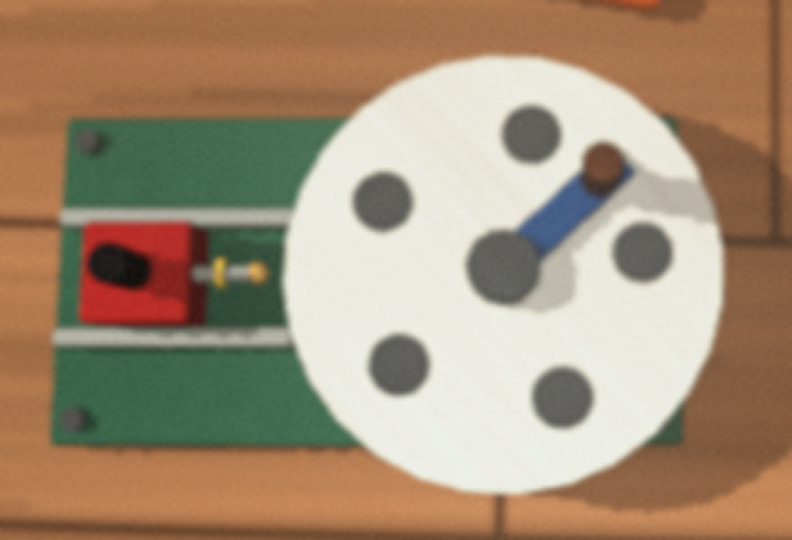

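```bash
python3 - <<'E'
from h import *
def zs(X,Y): return ((X+.5)/3.6-.5+200,(Y+.5)/3.6-.5+150)
def zt(X,Y): return ((X+.5)/3.6-.5+90,(Y+.5)/3.6-.5+140)
print(-calibration("top")["world_to_cam"][:3,:3].T@calibration("top")["world_to_cam"][:3,3])
S={"crank":(zs(178,124),.126),"gk":(zs(613,310),.104),"boss":(zs(303,184),.084)}
T={"crank":(zt(604,160),.126),"gk":(zt(106,263),.104),"boss":(zt(502,265),.084)}
for k in S: print(k,onz("scene",*S[k]).round(4),onz("top",*T[k]).round(4))
# wheel hull from top
im=cv2.imread("pics/top0.png");hsv=cv2.cvtColor(im,cv2.COLOR_BGR2HSV)
m=((hsv[:,:,1]<60)&(hsv[:,:,2]>110)).astype(np.uint8)
m=cv2.morphologyEx(m,cv2.MORPH_OPEN,np.ones((9,9)))
m[:, :165]=0;m[:,295:]=0;m[:150]=0;m[290:]=0
cs,_=cv2.findContours(m,0,2);c=max(cs,key=cv2.contourArea);h=cv2.convexHull(c)[:,0]
(e,ax,a)=cv2.fitEllipse(h);print("ell",e,ax); print("wheel top",onz("top",e,.066))
w=np.array([onz("top",p,.066)[:2] for p in h]);print((w.max(0)+w.min(0))/2,np.ptp(w,axis=0))
# red block top corners in top zoom
for z,pts in((.059,[(80,222),(190,224),(190,326),(78,322)]),(.018,[(70,118),(52,442),(683,445)])):
  for p in pts: print(z,onz("top",zt(*p),z).round(4))
# scene: red block top corners
for p in [(520,400),(582,338),(677,384),(617,432)]: print("s",onz("scene",zs(*p),.059).round(4))
for p in [(775,407),(66,288)]: print("s",onz("scene",zs(*p),.018).round(4))
E
```

```text
[ 0.4830457  -0.07223282  0.73852822]
crank [ 0.6028 -0.0904  0.126 ] [ 0.602  -0.0934  0.126 ]
gk [0.5473 0.1583 0.104 ] [0.5463 0.1573 0.104 ]
boss [ 0.5511 -0.0434  0.084 ] [ 0.5529 -0.0428  0.084 ]
ell (229.0054473876953, 215.98654174804688) (121.34029388427734, 124.14830780029297)
wheel top [ 0.54955692 -0.0420426   0.066     ]
[ 0.55260952 -0.04192228] [0.23358743 0.23616211]
0.059 [0.5729 0.1898 0.059 ]
0.059 [0.5734 0.1291 0.059 ]
0.059 [0.5181 0.1251 0.059 ]
0.059 [0.5184 0.1863 0.059 ]
0.018 [0.6397 0.2171 0.018 ]
0.018 [0.4525 0.2115 0.018 ]
0.018 [ 0.4605 -0.1451  0.018 ]
s [0.5886 0.1379 0.059 ]
s [0.5263 0.1318 0.059 ]
s [0.5229 0.1874 0.059 ]
s [0.5744 0.1858 0.059 ]
s [0.4566 0.2137 0.018 ]
s [ 0.6537 -0.1325  0.018 ]
```

Emit:
drive_tool(targets=[0, 0, -8.7, 0, 0, 0, 1, 0, 0, -8.7, 0, 0, 0, 1, 0, 0, -8.6, 0, 0, 0, 1], grip_force=40)

```text
clock: 0.48
position: [0.2519, 0.5165, 0.2308]
ee_rot: [-0.0, -0.002, 1.0, -0.0]
contact_force: [-1.1, 0.4, 0.4]
width: 0.0856
```

Emit:
drive_tool(targets=[0, 0, 0, -15, -18, 0, 1, 0, 0, 0, -30, -36, 0, 1, 0, 0, 0, -30, -36, 0, 1, 0, 0, 0, -30, -36, 0, 1, 0, 0, 0, -30, -36, 0, 1, 0, 0, 0, -30, -36, 0, 1, 0, 0, 0, -30, -36, 0, 1, 0, 0, 0, -30, -36, 0, 1, 0, 0, 0, -30, -36, 10, 1, 0, 0, 0, -30, -36, 20, 1, 0, 0, 0, -10, -17, 20, 1, 0, 0, 0, 0, 0, 0, 1])

```text
clock: 1.98
position: [0.5463, 0.1564, 0.1792]
ee_rot: [-0.002, 0.001, 1.0, -0.0]
contact_force: [-0.7, 0.5, 0.8]
width: 0.0853
```

```bash
python3 - <<'E'
from h import *
s=get_state();print(s["position"],s["ee_rot"],s["contact_force"],s["qpos"])
from scipy.spatial.transform import Rotation as R
q=s["ee_rot"];print(R.from_quat([q[1],q[2],q[3],q[0]]).as_matrix().round(4))
E
```

```text
[0.54627206 0.15643132 0.17921316] [-2.38323561e-03  1.34447235e-03  9.99996200e-01 -3.35292990e-04] [-0.70476352  0.49481763  0.82483658] [ 1.56402461e-01  3.01977565e-01  1.60067229e+00  9.13642584e-05
  1.24375544e+00 -1.41173447e+00]
[[-1.0e+00  2.7e-03 -4.8e-03]
 [ 2.7e-03  1.0e+00 -7.0e-04]
 [ 4.8e-03 -7.0e-04 -1.0e+00]]
```

Emit:
drive_tool(targets=[0, 0, 0, -0.5, 1, 20, 1, 0, 0, 0, 0, 0, 25, 1, 0, 0, 0, 0, 0, 25, 1, 0, 0, 0, 0, 0, 22, 1, 0, 0, 0, 0, 0, 14, 1, 0, 0, 0, 0, 0, 2, 1, 0, 0, 0, 0, 0, 0, 1])

```text
clock: 2.85
position: [0.5481, 0.1593, 0.0741]
ee_rot: [0.001, -0.0, 1.0, 0.0]
contact_force: [0.2, -0.7, -0.4]
width: 0.0856
```

Emit:
drive_tool(targets=[0, 0, 0, 0, 0, 0, 0.2, 0, 0, 0, 0, 0, 0, 0, 0, 0, 0, 0, 0, 0, 0, 0, 0, 0, 0, 0, 0, 0, 0, 0, 0, 0, 0, 0, 0])

```text
clock: 3.48
position: [0.5477, 0.158, 0.0738]
ee_rot: [0.0, -0.0, 1.0, -0.001]
contact_force: [-1.0, -3.4, 4.4]
width: 0.0208
```

```bash
python3 - <<'E'
from h import *
s=get_state();print(s["clock"],s["position"],s["contact_force"],s["width"])
cv2.imwrite("pics/s1.png",cv2.resize(get_image("scene")[120:320,200:470,::-1],None,fx=2.8,fy=2.8))
E
```

```text
3.475 [0.54773346 0.15802102 0.07376676] [-1.02145797 -3.38826366  4.39555071] 0.02084219741019906
```

View pics/s1.png

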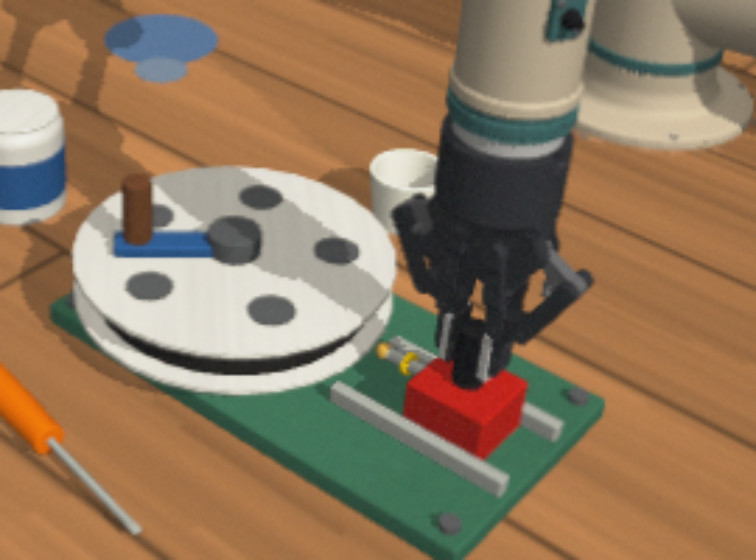

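The gripper holds the black knob (≈(468,355) in the crop); now slide gently.

Emit:
drive_tool(targets=[0, 0, 0, 0, -2, 0, 0, 0, 0, 0, -0.1, -3, 0, 0, 0, 0, 0, -0.1, -4, 0, 0, 0, 0, 0, -0.1, -4, 0, 0, 0, 0, 0, -0.1, -4, 0, 0])

```text
clock: 4.15
position: [0.548, 0.1482, 0.0737]
ee_rot: [0.0, 0.002, 1.0, 0.006]
contact_force: [-1.0, 17.9, 3.7]
width: 0.0206
```

Emit:
drive_tool(targets=[0, 0, 0, -0.1, -3, 0, 0, 0, 0, 0, 0, -2, 0, 0])

```text
clock: 4.4
position: [0.5482, 0.1431, 0.0737]
ee_rot: [0.001, 0.002, 1.0, 0.006]
contact_force: [-1.2, 17.4, 3.6]
width: 0.0207
```

Emit:
drive_tool(targets=[0, 0, 0, 0, -1, 0, 0, 0, 0, 0, 0, -1, 0, 0])

```text
clock: 4.65
position: [0.5482, 0.1412, 0.0737]
ee_rot: [0.001, 0.002, 1.0, 0.006]
contact_force: [-1.3, 17.9, 3.6]
width: 0.0206
```

Emit:
drive_tool(targets=[0, 0, 0, -0.1, -2, 0, 0, 0, 0, 0, 0, -2, 0, 0])

```text
clock: 4.9
position: [0.5484, 0.1372, 0.0738]
ee_rot: [0.001, 0.001, 1.0, 0.006]
contact_force: [-0.7, 17.5, 4.6]
width: 0.0208
```

Emit:
drive_tool(targets=[0, 0, 0, -0.1, -2, 0, 0, 0, 0, 0, 0, -2, 0, 0])

```text
clock: 5.15
position: [0.5485, 0.1332, 0.0737]
ee_rot: [0.001, 0.002, 1.0, 0.006]
contact_force: [-1.2, 17.1, 4.9]
width: 0.0208
```

Emit:
drive_tool(targets=[0, 0, 0, 0, -1, 0, 0, 0, 0, 0, 0, -1, 0, 0])

```text
clock: 5.4
position: [0.5485, 0.1319, 0.0737]
ee_rot: [0.001, 0.002, 1.0, 0.006]
contact_force: [-0.9, 21.7, 3.8]
width: 0.0209
```

Emit:
drive_tool(targets=[0, 0, 0, 0, -1, 0, 0, 0, 0, 0, 0, -1, 0, 0])

```text
clock: 5.65
position: [0.5485, 0.1319, 0.0738]
ee_rot: [0.001, 0.002, 1.0, 0.008]
contact_force: [-1.0, 26.9, 3.1]
width: 0.0209
```

Emit:
drive_tool(targets=[0, 0, 0, 0, 4, 0, 0, 0, 0, 0, 0, 5, 0, 0, 0, 0, 0, 0, 0, 0, 0, 0, 0, 0, 0, 0, 0, 0.5, 0, 0, 0, 0, 0, 0, 1, 0, 0, 0, 0, 0, 0, 1, 0, 0, 0, 0, 0, -10, 1, 0, 0, 0, 0, 0, -30, 1, 0, 0, 0, 0, 0, -40, 1, 0, 0, 0, 0, 0, -20, 1, 0, 0, 0, 0, 0, 0, 1])

```text
clock: 7.02
position: [0.5497, 0.132, 0.1757]
ee_rot: [0.003, 0.0, 1.0, 0.0]
contact_force: [-0.2, 0.4, -0.2]
width: 0.0855
```

Emit:
drive_tool(targets=[0, 0, 0, -4, -20, 0, 1, 0, 0, 0, -10, -40, 0, 1, 0, 0, 0, -10, -45, 0, 1, 0, 0, 0, -10, -45, 0, 1, 0, 0, 0, -10, -40, 0, 1, 0, 0, 0, -10, -24, 0, 1, 0, 0, 0, 0, -10, 0, 1, 0, 0, 0, 0, 0, 0, 1, 0, 0, 0, 0, 0, 0, 1])

```text
clock: 8.15
position: [0.6018, -0.0909, 0.1732]
ee_rot: [-0.0, -0.001, 1.0, 0.0]
contact_force: [0.2, -0.0, 0.2]
width: 0.0855
```

```bash
python3 - <<'E'
from h import *
s=get_state();print(s["clock"],s["position"],s["contact_force"],s["width"])
cv2.imwrite("pics/s2.png",cv2.resize(get_image("scene")[120:320,200:470,::-1],None,fx=2.8,fy=2.8))
E
```

```text
8.15 [ 0.60180774 -0.09085144  0.173236  ] [ 0.2109796  -0.00430579  0.15896767] 0.08550463018773513
```

View pics/s2.png

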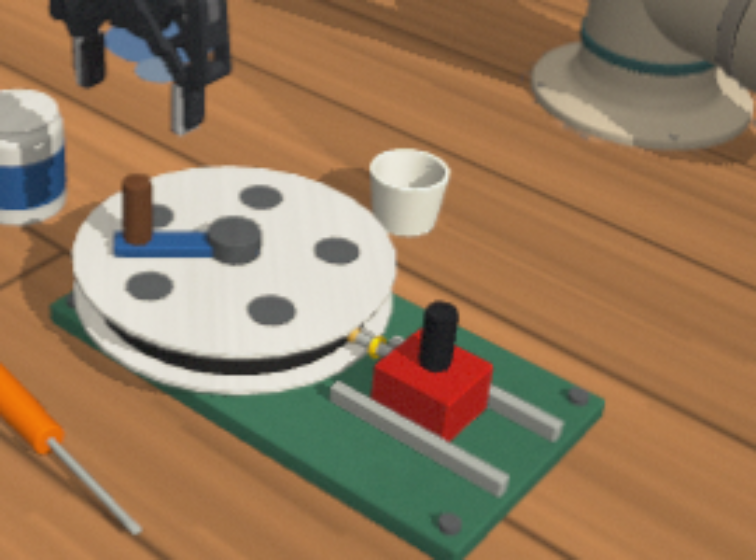

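The gauge is in, pin tip under the flange (≈(355,337) in the crop); gripper is above the crank knob. Descend and grip.

Emit:
drive_tool(targets=[0, 0, 0, -0.5, -1, 15, 1, 0, 0, 0, 0, 0, 22, 1, 0, 0, 0, 0, 0, 22, 1, 0, 0, 0, 0, 0, 18, 1, 0, 0, 0, 0, 0, 8, 1, 0, 0, 0, 0, 0, 0, 1])

```text
clock: 8.95
position: [0.6023, -0.0927, 0.0875]
ee_rot: [-0.001, -0.0, 1.0, 0.0]
contact_force: [0.5, -1.1, -0.1]
width: 0.0852
```

Emit:
drive_tool(targets=[0, 0, 0, 0, 0, 0, 0.2, 0, 0, 0, 0, 0, 0, 0, 0, 0, 0, 0, 0, 0, 0, 0, 0, 0, 0, 0, 0, 0, 0, 0, 0, 0, 0, 0, 0], grip_force=40)

```text
clock: 9.57
position: [0.6029, -0.0931, 0.0889]
ee_rot: [0.0, 0.0, 1.0, 0.0]
contact_force: [-1.1, 1.6, 4.8]
width: 0.021
```

```bash
python3 - <<'E'
from h import *
s=get_state();print(s["clock"],s["position"],s["contact_force"],s["width"])
a=np.array([.552,-.043]);d=s["position"][:2]-a;print(np.hypot(*d),np.degrees(np.arctan2(d[1],d[0])))
E
```

```text
9.575 [ 0.60294092 -0.09307912  0.08887982] [-1.09381307  1.58677919  4.8258004 ] 0.020986877833691516
0.07143455713921971 -44.51122191373339
```

Emit:
drive_tool(targets=[0, 0, 0, -2.35, 2.8, 0, 0, 0, 0, 0, -2.35, 2.8, 0, 0, 0, 0, 0, -2.35, 2.8, 0, 0])

```text
clock: 9.95
position: [0.6101, -0.0849, 0.0888]
ee_rot: [0.0, -0.0, 1.0, -0.0]
contact_force: [-1.3, -0.6, 5.9]
width: 0.0209
```

Emit:
drive_tool(targets=[0, 0, 0, -1.89, 3.14, 0, 0, 0, 0, 0, -1.89, 3.14, 0, 0, 0, 0, 0, -1.89, 3.14, 0, 0])

```text
clock: 10.32
position: [0.616, -0.0756, 0.0889]
ee_rot: [0.0, -0.0, 1.0, -0.0]
contact_force: [-1.5, -1.4, 5.4]
width: 0.0214
```

Emit:
drive_tool(targets=[0, 0, 0, -1.37, 3.39, 0, 0, 0, 0, 0, -1.37, 3.39, 0, 0, 0, 0, 0, -1.37, 3.39, 0, 0])

```text
clock: 10.7
position: [0.6203, -0.0655, 0.0888]
ee_rot: [0.001, -0.0, 1.0, -0.0]
contact_force: [-1.6, -1.8, 5.1]
width: 0.0209
```

Emit:
drive_tool(targets=[0, 0, 0, -0.82, 3.57, 0, 0, 0, 0, 0, -0.82, 3.57, 0, 0, 0, 0, 0, -0.82, 3.57, 0, 0])

```text
clock: 11.08
position: [0.6231, -0.0547, 0.0888]
ee_rot: [0.001, -0.0, 1.0, -0.0]
contact_force: [0.4, -2.5, 5.2]
width: 0.0212
```

Emit:
drive_tool(targets=[0, 0, 0, -0.26, 3.65, 0, 0, 0, 0, 0, -0.26, 3.65, 0, 0, 0, 0, 0, -0.26, 3.65, 0, 0])

```text
clock: 11.45
position: [0.6241, -0.0436, 0.0889]
ee_rot: [0.001, -0.0, 1.0, -0.0]
contact_force: [0.8, -1.8, 5.9]
width: 0.0207
```

Emit:
drive_tool(targets=[0, 0, 0, 0.32, 3.65, 0, 0, 0, 0, 0, 0.32, 3.65, 0, 0, 0, 0, 0, 0.32, 3.65, 0, 0])

```text
clock: 11.82
position: [0.6233, -0.0325, 0.0889]
ee_rot: [0.002, 0.0, 1.0, -0.0]
contact_force: [3.0, -1.5, 4.6]
width: 0.0209
```

Emit:
drive_tool(targets=[0, 0, 0, 0.89, 3.55, 0, 0, 0, 0, 0, 0.89, 3.55, 0, 0, 0, 0, 0, 0.89, 3.55, 0, 0])

```text
clock: 12.2
position: [0.6207, -0.0216, 0.0889]
ee_rot: [0.002, 0.0, 1.0, 0.0]
contact_force: [3.9, -0.3, 5.1]
width: 0.0209
```

Emit:
drive_tool(targets=[0, 0, 0, 1.43, 3.37, 0, 0, 0, 0, 0, 1.43, 3.37, 0, 0, 0, 0, 0, 1.43, 3.37, 0, 0])

```text
clock: 12.58
position: [0.6164, -0.0111, 0.0888]
ee_rot: [0.002, 0.0, 1.0, 0.0]
contact_force: [3.8, -0.5, 5.7]
width: 0.0208
```

Emit:
drive_tool(targets=[0, 0, 0, 1.94, 3.1, 0, 0, 0, 0, 0, 1.94, 3.1, 0, 0, 0, 0, 0, 1.94, 3.1, 0, 0])

```text
clock: 12.95
position: [0.6105, -0.0016, 0.0888]
ee_rot: [0.002, 0.0, 1.0, 0.001]
contact_force: [5.2, 0.3, 5.0]
width: 0.0208
```

Emit:
drive_tool(targets=[0, 0, 0, 2.4, 2.76, 0, 0, 0, 0, 0, 2.4, 2.76, 0, 0, 0, 0, 0, 2.4, 2.76, 0, 0])

```text
clock: 13.32
position: [0.6031, 0.007, 0.0888]
ee_rot: [0.001, 0.0, 1.0, 0.001]
contact_force: [4.7, 1.4, 4.9]
width: 0.0211
```

Emit:
drive_tool(targets=[0, 0, 0, 2.8, 2.35, 0, 0, 0, 0, 0, 2.8, 2.35, 0, 0, 0, 0, 0, 2.8, 2.35, 0, 0])

```text
clock: 13.7
position: [0.5945, 0.0142, 0.0888]
ee_rot: [0.001, 0.0, 1.0, 0.001]
contact_force: [3.2, 2.6, 6.1]
width: 0.021
```

Emit:
drive_tool(targets=[0, 0, 0, 3.14, 1.89, 0, 0, 0, 0, 0, 3.14, 1.89, 0, 0, 0, 0, 0, 3.14, 1.89, 0, 0])

```text
clock: 14.08
position: [0.5847, 0.02, 0.0888]
ee_rot: [0.001, 0.0, 1.0, 0.001]
contact_force: [3.3, 2.3, 6.6]
width: 0.0211
```

Emit:
drive_tool(targets=[0, 0, 0, 3.39, 1.37, 0, 0, 0, 0, 0, 3.39, 1.37, 0, 0, 0, 0, 0, 3.39, 1.37, 0, 0])

```text
clock: 14.45
position: [0.5742, 0.0241, 0.0888]
ee_rot: [0.001, 0.0, 1.0, 0.001]
contact_force: [2.5, 2.1, 7.8]
width: 0.0213
```

Emit:
drive_tool(targets=[0, 0, 0, 3.57, 0.82, 0, 0, 0, 0, 0, 3.57, 0.82, 0, 0, 0, 0, 0, 3.57, 0.82, 0, 0])

```text
clock: 14.82
position: [0.5632, 0.0265, 0.0888]
ee_rot: [0.0, 0.0, 1.0, 0.001]
contact_force: [2.5, 2.5, 7.9]
width: 0.0211
```

Emit:
drive_tool(targets=[0, 0, 0, 3.65, 0.26, 0, 0, 0, 0, 0, 3.65, 0.26, 0, 0, 0, 0, 0, 3.65, 0.26, 0, 0])

```text
clock: 15.2
position: [0.5522, 0.0271, 0.0888]
ee_rot: [0.0, 0.0, 1.0, 0.001]
contact_force: [3.0, 2.3, 6.9]
width: 0.0213
```

Emit:
drive_tool(targets=[0, 0, 0, 3.65, -0.32, 0, 0, 0, 0, 0, 3.65, -0.32, 0, 0, 0, 0, 0, 3.65, -0.32, 0, 0])

```text
clock: 15.58
position: [0.5425, 0.0262, 0.0888]
ee_rot: [0.002, 0.0, 1.0, 0.001]
contact_force: [5.5, 1.4, 5.0]
width: 0.0211
```

Emit:
drive_tool(targets=[0, 0, 0, 3.55, -0.89, 0, 0, 0, 0, 0, 3.55, -0.89, 0, 0, 0, 0, 0, 3.55, -0.89, 0, 0])

```text
clock: 15.95
position: [0.532, 0.0235, 0.0888]
ee_rot: [0.002, 0.0, 1.0, 0.001]
contact_force: [4.8, 3.0, 5.7]
width: 0.0212
```

Emit:
drive_tool(targets=[0, 0, 0, 3.37, -1.43, 0, 0, 0, 0, 0, 3.37, -1.43, 0, 0, 0, 0, 0, 3.37, -1.43, 0, 0])

```text
clock: 16.32
position: [0.521, 0.0188, 0.0888]
ee_rot: [0.001, 0.0, 1.0, 0.001]
contact_force: [2.5, 0.4, 7.0]
width: 0.0211
```

Emit:
drive_tool(targets=[0, 0, 0, 3.1, -1.94, 0, 0, 0, 0, 0, 3.1, -1.94, 0, 0, 0, 0, 0, 3.1, -1.94, 0, 0])

```text
clock: 16.7
position: [0.5113, 0.0126, 0.0888]
ee_rot: [0.0, 0.0, 1.0, 0.0]
contact_force: [3.3, 0.3, 7.4]
width: 0.0209
```

Emit:
drive_tool(targets=[0, 0, 0, 2.76, -2.4, 0, 0, 0, 0, 0, 2.76, -2.4, 0, 0, 0, 0, 0, 2.76, -2.4, 0, 0])

```text
clock: 17.08
position: [0.5032, 0.0053, 0.0888]
ee_rot: [0.001, 0.0, 1.0, 0.0]
contact_force: [2.7, -0.4, 8.0]
width: 0.0213
```

Emit:
drive_tool(targets=[0, 0, 0, 2.35, -2.8, 0, 0, 0, 0, 0, 2.35, -2.8, 0, 0, 0, 0, 0, 2.35, -2.8, 0, 0])

```text
clock: 17.45
position: [0.4964, -0.0031, 0.0888]
ee_rot: [0.001, 0.0, 1.0, 0.0]
contact_force: [3.1, 0.6, 7.5]
width: 0.0208
```

Emit:
drive_tool(targets=[0, 0, 0, 1.89, -3.14, 0, 0, 0, 0, 0, 1.89, -3.14, 0, 0, 0, 0, 0, 1.89, -3.14, 0, 0])

```text
clock: 17.82
position: [0.4909, -0.0125, 0.0888]
ee_rot: [0.001, 0.0, 1.0, 0.0]
contact_force: [3.3, 0.0, 6.2]
width: 0.0211
```

Emit:
drive_tool(targets=[0, 0, 0, 1.37, -3.39, 0, 0, 0, 0, 0, 1.37, -3.39, 0, 0, 0, 0, 0, 1.37, -3.39, 0, 0])

```text
clock: 18.2
position: [0.487, -0.0226, 0.0888]
ee_rot: [0.001, 0.0, 1.0, 0.0]
contact_force: [3.2, 0.2, 5.9]
width: 0.0211
```

Emit:
drive_tool(targets=[0, 0, 0, 0.82, -3.57, 0, 0, 0, 0, 0, 0.82, -3.57, 0, 0, 0, 0, 0, 0.82, -3.57, 0, 0])

```text
clock: 18.58
position: [0.4847, -0.0332, 0.0888]
ee_rot: [0.001, 0.0, 1.0, 0.001]
contact_force: [3.1, 1.1, 6.9]
width: 0.0209
```

Emit:
drive_tool(targets=[0, 0, 0, 0.26, -3.65, 0, 0, 0, 0, 0, 0.26, -3.65, 0, 0, 0, 0, 0, 0.26, -3.65, 0, 0])

```text
clock: 18.95
position: [0.484, -0.044, 0.0888]
ee_rot: [0.001, 0.0, 1.0, 0.001]
contact_force: [4.5, 1.4, 6.3]
width: 0.0208
```

Emit:
drive_tool(targets=[0, 0, 0, -0.32, -3.65, 0, 0, 0, 0, 0, -0.32, -3.65, 0, 0, 0, 0, 0, -0.32, -3.65, 0, 0])

```text
clock: 19.32
position: [0.485, -0.0547, 0.0888]
ee_rot: [0.001, 0.0, 1.0, 0.001]
contact_force: [4.5, 2.2, 6.2]
width: 0.0211
```

Emit:
drive_tool(targets=[0, 0, 0, -0.89, -3.55, 0, 0, 0, 0, 0, -0.89, -3.55, 0, 0, 0, 0, 0, -0.89, -3.55, 0, 0])

```text
clock: 19.7
position: [0.4876, -0.0651, 0.0888]
ee_rot: [0.001, 0.001, 1.0, 0.001]
contact_force: [4.1, 3.9, 6.9]
width: 0.021
```

Emit:
drive_tool(targets=[0, 0, 0, -1.43, -3.37, 0, 0, 0, 0, 0, -1.43, -3.37, 0, 0, 0, 0, 0, -1.43, -3.37, 0, 0])

```text
clock: 20.08
position: [0.4917, -0.0749, 0.0888]
ee_rot: [0.001, 0.001, 1.0, 0.001]
contact_force: [5.3, 3.9, 7.1]
width: 0.0209
```

Emit:
drive_tool(targets=[0, 0, 0, -1.94, -3.1, 0, 0, 0, 0, 0, -1.94, -3.1, 0, 0])

```text
clock: 20.32
position: [0.4952, -0.081, 0.0888]
ee_rot: [0.001, 0.001, 1.0, 0.002]
contact_force: [3.0, 3.8, 8.9]
width: 0.0208
```

Emit:
drive_tool(targets=[0, 0, 0, -1.94, -3.1, 0, 0])

```text
clock: 20.45
position: [0.4972, -0.084, 0.0888]
ee_rot: [0.001, 0.001, 1.0, 0.002]
contact_force: [3.4, 4.4, 8.7]
width: 0.0213
```

Emit:
drive_tool(targets=[0, 0, 0, -2.4, -2.76, 0, 0])

```text
clock: 20.58
position: [0.4994, -0.0867, 0.0888]
ee_rot: [0.0, 0.001, 1.0, 0.002]
contact_force: [2.4, 4.6, 9.3]
width: 0.0212
```

Emit:
drive_tool(targets=[0, 0, 0, -2.4, -2.76, 0, 0])

```text
clock: 20.7
position: [0.5016, -0.0893, 0.0888]
ee_rot: [0.0, 0.001, 1.0, 0.002]
contact_force: [2.9, 4.9, 10.1]
width: 0.0212
```

Emit:
drive_tool(targets=[0, 0, 0, -2.4, -2.76, 0, 0])

```text
clock: 20.82
position: [0.5035, -0.0915, 0.0888]
ee_rot: [-0.0, 0.001, 1.0, 0.002]
contact_force: [1.6, 7.0, 10.7]
width: 0.0213
```

Emit:
drive_tool(targets=[0, 0, 0, -2.8, -2.35, 0, 0])

```text
clock: 20.95
position: [0.5054, -0.0934, 0.0887]
ee_rot: [-0.001, 0.001, 1.0, 0.003]
contact_force: [-1.3, 7.0, 12.9]
width: 0.0211
```

Emit:
drive_tool(targets=[0, 0, 0, -2.8, -2.35, 0, 0])

```text
clock: 21.08
position: [0.5075, -0.0953, 0.0887]
ee_rot: [-0.002, 0.001, 1.0, 0.003]
contact_force: [-2.3, 7.9, 13.7]
width: 0.0214
```

Emit:
drive_tool(targets=[0, 0, 0, -2.8, -2.35, 0, 0])

```text
clock: 21.2
position: [0.5096, -0.0971, 0.0887]
ee_rot: [-0.003, 0.001, 1.0, 0.004]
contact_force: [-4.2, 9.2, 15.1]
width: 0.0209
```

Emit:
drive_tool(targets=[0, 0, 0, -3.14, -1.89, 0, 0])

```text
clock: 21.32
position: [0.5119, -0.0989, 0.0887]
ee_rot: [-0.003, 0.001, 1.0, 0.004]
contact_force: [-4.1, 8.8, 16.9]
width: 0.021
```

Emit:
drive_tool(targets=[0, 0, 0, -3.14, -1.89, 0, 0])

```text
clock: 21.45
position: [0.5145, -0.1007, 0.0887]
ee_rot: [-0.004, 0.001, 1.0, 0.004]
contact_force: [-5.7, 8.9, 17.0]
width: 0.0209
```

Emit:
drive_tool(targets=[0, 0, 0, -3.14, -1.89, 0, 0])

```text
clock: 21.58
position: [0.5172, -0.1025, 0.0887]
ee_rot: [-0.004, 0.001, 1.0, 0.004]
contact_force: [-7.2, 9.1, 17.4]
width: 0.0212
```

Emit:
drive_tool(targets=[0, 0, 0, -3.39, -1.37, 0, 0])

```text
clock: 21.7
position: [0.5201, -0.1042, 0.0887]
ee_rot: [-0.005, 0.0, 1.0, 0.003]
contact_force: [-7.7, 7.1, 17.3]
width: 0.0209
```

Emit:
drive_tool(targets=[0, 0, 0, -3.39, -1.37, 0, 0])

```text
clock: 21.82
position: [0.5233, -0.1058, 0.0886]
ee_rot: [-0.005, 0.0, 1.0, 0.003]
contact_force: [-8.4, 5.6, 18.6]
width: 0.0213
```

Emit:
drive_tool(targets=[0, 0, 0, -3.39, -1.37, 0, 0])

```text
clock: 21.95
position: [0.5268, -0.1074, 0.0887]
ee_rot: [-0.005, 0.0, 1.0, 0.003]
contact_force: [-8.2, 5.6, 18.6]
width: 0.0208
```

Emit:
drive_tool(targets=[0, 0, 0, -3.57, -0.82, 0, 0])

```text
clock: 22.08
position: [0.5305, -0.1088, 0.0887]
ee_rot: [-0.005, -0.0, 1.0, 0.002]
contact_force: [-7.9, 4.3, 15.8]
width: 0.021
```

Emit:
drive_tool(targets=[0, 0, 0, -3.57, -0.82, 0, 0])

```text
clock: 22.2
position: [0.5345, -0.1101, 0.0887]
ee_rot: [-0.004, -0.0, 1.0, 0.002]
contact_force: [-6.6, 3.4, 15.2]
width: 0.0213
```

Emit:
drive_tool(targets=[0, 0, 0, -3.57, -0.82, 0, 0])

```text
clock: 22.32
position: [0.5387, -0.1112, 0.0887]
ee_rot: [-0.004, -0.0, 1.0, 0.002]
contact_force: [-5.2, 2.2, 14.2]
width: 0.021
```

Emit:
drive_tool(targets=[0, 0, 0, -3.65, -0.26, 0, 0])

```text
clock: 22.45
position: [0.5431, -0.112, 0.0887]
ee_rot: [-0.003, -0.0, 1.0, 0.001]
contact_force: [-4.3, 1.4, 12.9]
width: 0.0213
```

Emit:
drive_tool(targets=[0, 0, 0, -3.65, -0.26, 0, 0])

```text
clock: 22.58
position: [0.5476, -0.1126, 0.0888]
ee_rot: [-0.002, -0.0, 1.0, 0.001]
contact_force: [-1.7, 0.9, 11.5]
width: 0.021
```

Emit:
drive_tool(targets=[0, 0, 0, -3.65, -0.26, 0, 0])

```text
clock: 22.7
position: [0.5518, -0.1128, 0.0888]
ee_rot: [-0.002, 0.0, 1.0, 0.001]
contact_force: [-0.8, 1.8, 11.3]
width: 0.0208
```

```bash
cat > d.py <<'E'
import numpy as np
A=np.array([[.4917,-.0749,5.3,3.9],[.4952,-.081,3,3.8],[.4972,-.084,3.4,4.4],[.4994,-.0867,2.4,4.6],[.5016,-.0893,2.9,4.9],[.5035,-.0915,1.6,7],[.5054,-.0934,-1.3,7],[.5075,-.0953,-2.3,7.9],[.5096,-.0971,-4.2,9.2],[.5119,-.0989,-4.1,8.8],[.5145,-.1007,-5.7,8.9],[.5172,-.1025,-7.2,9.1],[.5201,-.1042,-7.7,7.1],[.5233,-.1058,-8.4,5.6],[.5268,-.1074,-8.2,5.6],[.5305,-.1088,-7.9,4.3],[.5345,-.1101,-6.6,3.4],[.5387,-.1112,-5.2,2.2],[.5431,-.112,-4.3,1.4],[.5476,-.1126,-1.7,.9],[.5518,-.1128,-.8,1.8]])
B=np.array([[.6101,-.0849],[.616,-.0756],[.6203,-.0655],[.6231,-.0547],[.6241,-.0436],[.6233,-.0325],[.6207,-.0216],[.6164,-.0111],[.6105,-.0016],[.6031,.007],[.5945,.0142],[.5847,.02],[.5742,.0241],[.5632,.0265],[.5522,.0271],[.5425,.0262],[.532,.0235],[.521,.0188],[.5113,.0126],[.5032,.0053],[.4964,-.0031],[.4909,-.0125],[.487,-.0226],[.4847,-.0332],[.484,-.044],[.485,-.0547],[.4876,-.0651]])
P=np.r_[A[:,:2],B]
s=np.linalg.lstsq(np.c_[2*P,np.ones(len(P))],(P**2).sum(1),rcond=None)[0];c=s[:2];print(c,np.sqrt(s[2]+c@c))
def an(A,c=c):
    d=A[:,:2]-c;r=np.hypot(*d.T);th=np.arctan2(d[:,1],d[:,0])%(2*np.pi)
    for t,ri,f in zip(th,r,A[:,2:]):
        print(round(np.degrees(t),1),round(ri*1e3,1),"drag",round(f@[np.sin(t),-np.cos(t)],2),"rad",round(f@[np.cos(t),np.sin(t)],2))
E
python3 -c "
from d import *
an(A)"
```

```text
[ 0.5540136  -0.04291084] 0.07002417427121373
207.2 70.0 drag 1.05 rad -6.5
212.9 70.1 drag 1.56 rad -4.58
215.9 70.1 drag 1.57 rad -5.33
218.7 70.0 drag 2.09 rad -4.75
221.5 70.0 drag 1.75 rad -5.42
223.9 70.1 drag 3.94 rad -6.01
226.1 70.1 drag 5.79 rad -4.14
228.4 70.1 drag 6.96 rad -4.38
230.7 70.1 drag 9.08 rad -4.45
233.1 70.1 drag 8.57 rad -4.57
235.6 70.0 drag 9.73 rad -4.13
238.3 70.0 drag 10.91 rad -3.96
241.0 70.0 drag 10.17 rad -2.48
244.0 70.0 drag 10.01 rad -1.35
247.1 70.0 drag 9.73 rad -1.97
250.4 70.0 drag 8.89 rad -1.39
253.8 70.0 drag 7.29 rad -1.42
257.4 70.0 drag 5.56 rad -1.01
261.0 69.9 drag 4.47 rad -0.71
264.7 70.0 drag 1.78 rad -0.74
268.2 69.9 drag 0.86 rad -1.77
```

Emit:
drive_tool(targets=[0, 0, 0, 3.65, 0.26, 0, 0, 0, 0, 0, 3.65, 0.26, 0, 0])

```text
clock: 22.95
position: [0.5463, -0.1125, 0.0888]
ee_rot: [0.0, 0.0, 1.0, 0.001]
contact_force: [3.0, 1.8, 8.0]
width: 0.0212
```

Emit:
drive_tool(targets=[0, 0, 0, 3.65, 0.26, 0, 0])

```text
clock: 23.08
position: [0.5435, -0.1121, 0.0889]
ee_rot: [0.001, 0.0, 1.0, 0.001]
contact_force: [5.1, 1.9, 6.1]
width: 0.021
```

Emit:
drive_tool(targets=[0, 0, 0, 3.57, 0.82, 0, 0])

```text
clock: 23.2
position: [0.5407, -0.1116, 0.0888]
ee_rot: [0.002, 0.0, 1.0, 0.001]
contact_force: [6.8, 1.7, 4.4]
width: 0.0209
```

Emit:
drive_tool(targets=[0, 0, 0, 3.57, 0.82, 0, 0])

```text
clock: 23.32
position: [0.5379, -0.111, 0.0889]
ee_rot: [0.003, 0.0, 1.0, 0.0]
contact_force: [8.1, 0.9, 3.0]
width: 0.0209
```

Emit:
drive_tool(targets=[0, 0, 0, 3.57, 0.82, 0, 0])

```text
clock: 23.45
position: [0.5351, -0.1103, 0.0889]
ee_rot: [0.004, 0.001, 1.0, 0.0]
contact_force: [8.1, 1.8, 1.5]
width: 0.021
```

Emit:
drive_tool(targets=[0, 0, 0, 3.39, 1.37, 0, 0])

```text
clock: 23.58
position: [0.5322, -0.1094, 0.0889]
ee_rot: [0.004, 0.0, 1.0, -0.0]
contact_force: [10.4, -0.6, 1.4]
width: 0.0211
```

Emit:
drive_tool(targets=[0, 0, 0, 3.39, 1.37, 0, 0])

```text
clock: 23.7
position: [0.5291, -0.1083, 0.0889]
ee_rot: [0.004, 0.0, 1.0, -0.0]
contact_force: [10.4, -0.8, 0.5]
width: 0.0212
```

Emit:
drive_tool(targets=[0, 0, 0, 3.39, 1.37, 0, 0])

```text
clock: 23.82
position: [0.526, -0.107, 0.0889]
ee_rot: [0.005, 0.0, 1.0, -0.0]
contact_force: [10.1, -0.3, 0.2]
width: 0.021
```

Emit:
drive_tool(targets=[0, 0, 0, 3.14, 1.89, 0, 0])

```text
clock: 23.95
position: [0.5228, -0.1056, 0.0889]
ee_rot: [0.005, 0.0, 1.0, -0.001]
contact_force: [9.4, -2.3, 0.9]
width: 0.0209
```

Emit:
drive_tool(targets=[0, 0, 0, 3.14, 1.89, 0, 0])

```text
clock: 24.08
position: [0.5196, -0.1038, 0.0889]
ee_rot: [0.004, 0.0, 1.0, -0.001]
contact_force: [9.2, -2.0, -0.0]
width: 0.0209
```

Emit:
drive_tool(targets=[0, 0, 0, 3.14, 1.89, 0, 0])

```text
clock: 24.2
position: [0.5162, -0.1018, 0.0889]
ee_rot: [0.004, 0.0, 1.0, -0.001]
contact_force: [8.6, -2.8, 1.6]
width: 0.0208
```

Emit:
drive_tool(targets=[0, 0, 0, 2.8, 2.35, 0, 0])

```text
clock: 24.32
position: [0.5129, -0.0995, 0.0889]
ee_rot: [0.004, 0.0, 1.0, -0.001]
contact_force: [7.1, -2.4, 2.7]
width: 0.0208
```

Emit:
drive_tool(targets=[0, 0, 0, 2.8, 2.35, 0, 0])

```text
clock: 24.45
position: [0.5096, -0.0969, 0.0888]
ee_rot: [0.003, 0.0, 1.0, -0.001]
contact_force: [6.6, -1.9, 4.4]
width: 0.0211
```

Emit:
drive_tool(targets=[0, 0, 0, 2.8, 2.35, 0, 0])

```text
clock: 24.58
position: [0.5063, -0.0941, 0.0888]
ee_rot: [0.003, 0.0, 1.0, -0.0]
contact_force: [5.4, -0.8, 5.1]
width: 0.0212
```

Emit:
drive_tool(targets=[0, 0, 0, 2.4, 2.76, 0, 0])

```text
clock: 24.7
position: [0.5032, -0.0911, 0.0888]
ee_rot: [0.002, 0.0, 1.0, 0.0]
contact_force: [3.7, 0.0, 6.2]
width: 0.0215
```

Emit:
drive_tool(targets=[0, 0, 0, 2.4, 2.76, 0, 0])

```text
clock: 24.82
position: [0.5003, -0.0878, 0.0888]
ee_rot: [0.001, 0.0, 1.0, 0.001]
contact_force: [3.5, 1.2, 6.4]
width: 0.0212
```

Emit:
drive_tool(targets=[0, 0, 0, 2.4, 2.76, 0, 0])

```text
clock: 24.95
position: [0.498, -0.0849, 0.0888]
ee_rot: [0.002, 0.0, 1.0, 0.001]
contact_force: [4.3, 2.3, 6.0]
width: 0.0212
```

Emit:
drive_tool(targets=[0, 0, 0, 1.94, 3.1, 0, 0])

```text
clock: 25.08
position: [0.4959, -0.0819, 0.0888]
ee_rot: [0.001, 0.0, 1.0, 0.001]
contact_force: [4.3, 1.3, 6.8]
width: 0.0211
```

Emit:
drive_tool(targets=[0, 0, 0, 1.94, 3.1, 0, 0])

```text
clock: 25.2
position: [0.494, -0.0789, 0.0888]
ee_rot: [0.001, 0.0, 1.0, 0.0]
contact_force: [4.0, 1.0, 6.3]
width: 0.021
```

```bash
python3 -c "
from d import *
C=np.array([[.5463,-.1125,3,1.8],[.5435,-.1121,5.1,1.9],[.5407,-.1116,6.8,1.7],[.5379,-.111,8.1,.9],[.5351,-.1103,8.1,1.8],[.5322,-.1094,10.4,-.6],[.5291,-.1083,10.4,-.8],[.526,-.107,10.1,-.3],[.5228,-.1056,9.4,-2.3],[.5196,-.1038,9.2,-2],[.5162,-.1018,8.6,-2.8],[.5129,-.0995,7.1,-2.4],[.5096,-.0969,6.6,-1.9],[.5063,-.0941,5.4,-.8],[.5032,-.0911,3.7,0],[.5003,-.0878,3.5,1.2],[.498,-.0849,4.3,2.3],[.4959,-.0819,4.3,1.3],[.494,-.0789,4,1]])
an(C)
def cen(M,s,lo):
    d=M[:,:2]-c;t=np.degrees(np.arctan2(d[:,1],d[:,0]))%360;f=s*(M[:,2]*np.sin(np.radians(t))-M[:,3]*np.cos(np.radians(t)))
    p=[];o=np.argsort(t);t=t[o];f=f[o]
    for L in lo:
        i=np.where(f>L)[0];a,b=i[0],i[-1]
        if a==0 or b==len(f)-1: p.append((L,'edge'));continue
        l=np.interp(L,[f[a-1],f[a]],[t[a-1],t[a]]);r=np.interp(-L,[-f[b],-f[b+1]],[t[b],t[b+1]]);p.append((L,round(l,1),round(r,1),round((l+r)/2,1)))
    print(p)
cen(A,1,[4,5,6,7,8,9]);cen(C,-1,[4,5,6,7,8,9])
"
```

```text
[ 0.5540136  -0.04291084] 0.07002417427121373
263.7 70.0 drag -2.78 rad -2.12
261.4 70.0 drag -4.76 rad -2.64
259.0 70.0 drag -6.35 rad -2.96
256.7 70.0 drag -7.68 rad -2.74
254.3 70.0 drag -7.31 rad -3.92
251.8 70.0 drag -10.07 rad -2.67
249.1 70.0 drag -10.0 rad -2.96
246.4 69.9 drag -9.37 rad -3.77
243.5 70.0 drag -9.44 rad -2.13
240.5 69.9 drag -8.99 rad -2.79
237.3 70.0 drag -8.75 rad -2.29
234.0 69.9 drag -7.15 rad -2.23
230.6 69.9 drag -6.3 rad -2.73
227.0 70.0 drag -4.5 rad -3.1
223.5 70.0 drag -2.55 rad -2.68
219.9 70.0 drag -1.32 rad -3.46
216.9 70.0 drag -0.74 rad -4.82
213.9 70.0 drag -1.32 rad -4.3
211.0 70.0 drag -1.2 rad -3.94
[(4, np.float64(224.0), np.float64(261.7), np.float64(242.8)), (5, np.float64(225.1), np.float64(259.2), np.float64(242.2)), (6, np.float64(226.5), np.float64(256.4), np.float64(241.5)), (7, np.float64(228.4), np.float64(254.4), np.float64(241.4)), (8, np.float64(229.5), np.float64(252.3), np.float64(240.9)), (9, np.float64(230.6), np.float64(249.9), np.float64(240.2))]
[(4, np.float64(226.1), np.float64(262.2), np.float64(244.2)), (5, np.float64(228.0), np.float64(261.0), np.float64(244.5)), (6, np.float64(230.0), np.float64(259.5), np.float64(244.8)), (7, np.float64(233.4), np.float64(257.9), np.float64(245.6)), (8, np.float64(235.7), np.float64(253.7), np.float64(244.7)), (9, np.float64(240.6), np.float64(252.8), np.float64(246.7))]
```

Emit:
drive_tool(targets=[0, 0, 0, -1.94, -3.1, 0, 0, 0, 0, 0, -1.94, -3.1, 0, 0, 0, 0, 0, -2.4, -2.76, 0, 0, 0, 0, 0, -2.4, -2.76, 0, 0, 0, 0, 0, -2.4, -2.76, 0, 0, 0, 0, 0, -2.8, -2.35, 0, 0, 0, 0, 0, -2.8, -2.35, 0, 0, 0, 0, 0, -2.8, -2.35, 0, 0, 0, 0, 0, -3.14, -1.89, 0, 0, 0, 0, 0, -3.14, -1.89, 0, 0, 0, 0, 0, -3.14, -1.89, 0, 0])

```text
clock: 26.58
position: [0.5172, -0.1025, 0.0886]
ee_rot: [-0.004, 0.001, 1.0, 0.004]
contact_force: [-5.9, 8.7, 17.3]
width: 0.0212
```

Emit:
drive_tool(targets=[0, 0, 0, 0, 0, 0, 0, 0, 0, 0, 0, 0, 0, 0])

```text
clock: 26.82
position: [0.5188, -0.1035, 0.0887]
ee_rot: [-0.003, 0.0, 1.0, 0.003]
contact_force: [-2.8, 6.5, 14.3]
width: 0.0207
```

```bash
cat > a.py <<'E'
from h import *
s=get_state();c=np.array([.5540,-.0429]);d=s["position"][:2]-c;t=np.arctan2(d[1],d[0]);f=s["contact_force"][:2]
print(s["clock"],s["position"],np.degrees(t)%360,np.hypot(*d),"drag",f@[np.sin(t),-np.cos(t)],"rad",f@[np.cos(t),np.sin(t)],s["contact_force"],s["width"])
E
python3 a.py
```

```text
26.825 [ 0.51878853 -0.10346032  0.08869279] 239.82507931488152 0.07005284014819303 drag 5.66149846202016 rad -4.224297775404741 [-2.77102879  6.49758847 14.34317489] 0.020684280986697518
```

Emit:
drive_tool(targets=[0, 0, 0, -2.2, -1.2, 0, 0, 0, 0, 0, -2.2, -1.2, 0, 0, 0, 0, 0, 0, 0, 0, 0, 0, 0, 0, 0, 0, 0, 0])

```text
clock: 27.32
position: [0.5225, -0.1055, 0.0887]
ee_rot: [-0.003, 0.0, 1.0, 0.003]
contact_force: [-3.4, 7.1, 15.4]
width: 0.0209
```

```bash
python3 a.py
```

```text
27.325 [ 0.5224811  -0.10546757  0.08866525] 243.26296340015975 0.07005813170653893 drag 6.200445799135891 rad -4.832757738448183 [-3.36325857  7.10560112 15.42415685] 0.020935456757706153
```

Emit:
drive_tool(targets=[0, 0, 0, 0.6, 1.2, -0.5, 0, 0, 0, 0, 0.6, 1.2, -0.5, 0, 0, 0, 0, 0, 0, 0, 0])

```text
clock: 27.7
position: [0.5224, -0.1053, 0.0888]
ee_rot: [-0.002, -0.0, 1.0, 0.001]
contact_force: [-2.3, 1.6, 5.5]
width: 0.021
```

```bash
python3 a.py
```

```text
27.7 [ 0.52239477 -0.10531078  0.08878393] 243.14204544885922 0.06995709760074639 drag 2.7788308156147163 rad -0.36450156279652157 [-2.31440182  1.58060315  5.47094429] 0.02104914652873462
```

Emit:
drive_tool(targets=[0, 0, 0, 0.8, 0.4, 0, 0, 0, 0, 0, 0, 0, 0, 0])

```text
clock: 27.95
position: [0.5224, -0.1053, 0.0888]
ee_rot: [-0.002, 0.0, 1.0, 0.001]
contact_force: [-1.1, 0.2, 5.9]
width: 0.0214
```

Emit:
drive_tool(targets=[0, 0, 0, 0, 0, 0, 0.4, 0, 0, 0, 0, 0, 0, 1, 0, 0, 0, 0, 0, 0, 1, 0, 0, 0, 0, 0, 0, 1])

```text
clock: 28.45
position: [0.5238, -0.1063, 0.089]
ee_rot: [-0.0, 0.0, 1.0, 0.0]
contact_force: [0.0, -0.1, 0.4]
width: 0.085
```

Emit:
drive_tool(targets=[0, 0, 0, 0, 0, -10, 1, 0, 0, 0, 0, 0, -25, 1, 0, 0, 0, 0, 0, -30, 1, 0, 0, 0, 0, 0, -30, 1, 0, 0, 0, 20, 0, -30, 1, 0, 0, 0, 40, 20, -20, 1, 0, 0, 0, 50, 35, 0, 1, 0, 0, 0, 50, 35, 0, 1, 0, 0, 0, 30, 35, 0, 1, 0, 0, 0, 0, 20, 0, 1, 0, 0, 0, 0, 0, 0, 1])

```text
clock: 29.82
position: [0.3338, 0.0394, 0.2352]
ee_rot: [0.001, -0.001, 1.0, -0.0]
contact_force: [-0.3, 0.0, 0.4]
width: 0.0854
```

```bash
python3 a.py; python3 - <<'E'
from h import *
for n in("scene","top"):
    im=get_image(n)[:,:,::-1]; cv2.imwrite(f"pics/{n}3.png",cv2.resize(im[150:300,200:420] if n=="scene" else im[140:290,90:310],None,fx=3.6,fy=3.6,interpolation=cv2.INTER_CUBIC))
for t in(236,243.3,250):
    P=[.554+.07*np.cos(np.radians(t)),-.0429+.07*np.sin(np.radians(t)),.126]
    print(t,(proj("scene",P)-[200,150])*3.6,(proj("top",P)-[90,140])*3.6)
E
```

```text
29.825 [0.33380879 0.03939829 0.23518408] 159.50635286649623 0.23506844950815456 drag -0.06195965251532332 rad 0.2566983568942752 [-0.26214447  0.03183271  0.42011468] 0.08540847644076036
236 [[272.66032482  58.7465332 ]] [[614.46865451 335.58457835]]
243.3 [[257.91290406  60.70088965]] [[624.03350128 319.92260558]]
250 [[244.89243888  63.32939388]] [[630.96508885 304.62823087]]
```

View pics/scene3.png

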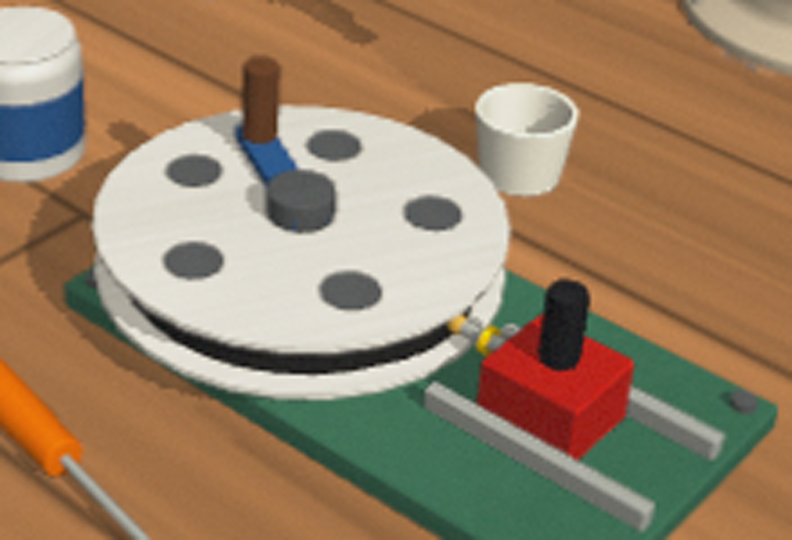

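View pics/top3.png

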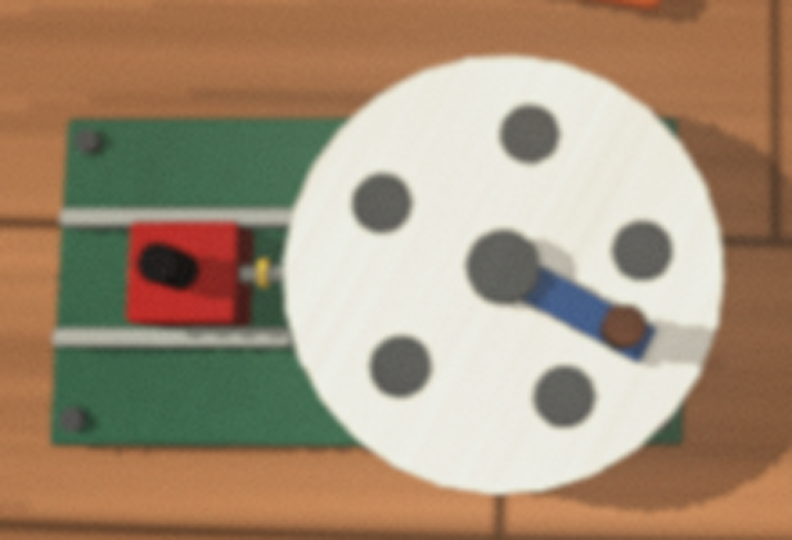

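Scene: crank knob top at (261,64) in the crop, in line with the predicted 243° point (258,61); gauge knob at (566,289), pin under the flange, and bystanders are unmoved. One quick numerical check, then hand in.

```bash
python3 - <<'E'
from h import *
g=onz("scene",((566.5)/3.6-.5+200,(289.5)/3.6-.5+150),.104);c=onz("scene",((261.5)/3.6-.5+200,(64.5)/3.6-.5+150),.126)
print(g,c,np.degrees(np.arctan2(c[1]+.0429,c[0]-.554))%360, g[1]+.0429)
a=cv2.imread("pics/scene0.png").astype(int);b=get_image("scene")[:,:,::-1].astype(int);cv2.imwrite("pics/end.png",b.astype(np.uint8))
d=abs(a-b).max(2);
for n,(x0,x1,y0,y1) in dict(tin=(185,226,150,200),cup=(330,362,172,205),drv=(183,252,243,312)).items(): print(n,(d[y0:y1,x0:x1]>40).mean())
print(get_state()["clock"]); sign_off()
E
```

```text
[0.54962337 0.1319049  0.104     ] [ 0.5234838  -0.10311909  0.126     ] 243.12625525909635 0.17480489674934774
tin 0.004390243902439025
cup 0.0
drv 0.00021003990758244065
29.975
the job is handed in; nothing more can be done
```

I slid the gauge in until it stopped, found the tyre's high spot by its drag, left it on the pin, and handed the job in at 30.0 s of the 72 s allowed. No verdict is reported, and I had no direct reading of the force on the pin.

- **Gauge:** it came up against its stop, where the push rose from 17 N to 27 N with no further movement. The end picture puts it 174.8 mm from the wheel axis, where fully in is 175 mm.
- **Search:** I led the crank slowly through about 315° counterclockwise. A lesser lump showed at crank angle about 102°, with up to 5.5 N of drag. The high spot showed at about 243°, with 10–11 N. Their spacing of about 141° roughly matches the stated 137.5°.
- **Peak:** I crossed the high spot both ways. The counterclockwise pass put it at 240–243° and the clockwise pass at 244–247°, so I took 243.3°. The two passes differ by about 3°, and the allowed error is about 7°.
- **Release:** I eased the crank force to about 1 N before opening the gripper, then drew the arm clear. The end picture put the crank at 243.1°, so the wheel stayed where I left it.
- **Bystanders:** the tin, cup and screwdriver look the same in the first and last pictures.

None of my last checks failed.

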